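# Close the bean tins and sort full from empty

### The arm

A 6-joint arm with a two-finger parallel gripper is mounted at the origin on the work surface. World frame = base frame: x ahead of the robot, y to its left, z up, the work surface at z = 0. Lengths are in m, angles in rad, forces in N, time in s.
With the tool pointing down it reaches from about 0.2 to 0.875 m from the base axis. Payload 3.4 kg.
Tool frame: the origin (TCP) lies at the very end of the fingers, on their centre line; the grasp point (between the pads) lies 19 mm behind it; x points along the fingers, y is the direction in which the jaws open and shut, and the axes are right-handed (so a half turn about x gives the same grasp; the last joint's range is limited). The gripper opens to 94 mm and grips with 3 to 60 N. Pads are 16 mm wide; open, the fingers measure 119 mm over their backs; the gripper's body (75 mm by 177 mm) begins 78 mm behind the grasp point.
Start: joints at [-1.344, 0.276, 1.505, -0, 1.361, -0.121], TCP at [0.196, -0.541, 0.205] pointing down, gripper open.
Joint ranges: [-2.89, 2.89], [-0.75, 2.08], [0.22, 2.7], [-1.18, 4.32], [0.11, 2.71], [-2.7, 2.7]. Speed limits (rad/s): [2.57, 2.57, 3.14, 3.14, 3.14, 3.14].

### API

Orientations are given as a rotation vector (axis times angle).
In Python, from plant import manip, claw, inverse_kinematics, monitor, eyes, ticket gives the robot as it stands. The module is installed in compiled form; this text tells all that it offers. Calls block until the motion is done:
- manip.move_pose(position, orientation): joint-space move of the TCP to a pose.
- manip.move_l(position, frame=None, max_speed=0.15): straight line of the TCP; frame=None keeps the orientation; max_speed is the mean speed in m/s.
- manip.move_joints(angles): joint-space move.
- claw.set_gripper(opening): finger opening in m; the grip force is fixed at half the most; returns when the fingers have stopped.
- manip.wait(seconds).
- inverse_kinematics(position, orientation): joint angles nearest the present ones, or None.
- monitor.state(): the state.
- eyes.read_camera(name): name is "scene" or "side" or "wrist"; returns a dict with "frame" (384x512x3 uint8, red, green, blue), "mtx" (3x3 intrinsics, pixels), "world_from_camera" (4x4, takes a point from camera to world coordinates). Camera axes: x right, y up, looking along -z (the intrinsics and any distortion apply to the point x, -y, -z); pixel columns grow to the right and rows downward; lengths in m; the calibration is good to about 2 mm. A picture is of the moment at which its call begins. There is no depth.
A pose or a line that the arm cannot do raises manip.MotionError and nothing moves.
- ticket.hand_in(): hands the job in, once; it reports no verdict.
The state is a dict: "time": time; "joints": joint angles; "qd": joint speeds; "joint_efforts": joint torques, N m; "ee_pos": TCP position; "orientation": TCP orientation; "ft_force": force on the tool from outside, world axes, zero at the start; "moment": the same for the moment, N m; "finger_gap": finger opening in m.
Only numpy, scipy, OpenCV 4.12 (cv2) and the standard library are available. Lean on these libraries where they do the work, as an engineer would, in place of code of your own. Each camera call takes 0.05 s, during which the arm holds its last target.

### The job

The bean tins on the espresso bar have been left with their lids half on: press every lid down until it is fully home before its tin is lifted. The tins look alike, so heft each one to feel whether it is full or empty; set the full ones upright in the low wooden stock crate and the empty ones upright in the wire refill basket, none stacked on another. Set the tins down without dropping them, and leave the pitcher, tamper and cups where they are.

Things in the scene. Friction and masses are not known exactly. Their poses are not given: they have to be found in the camera images.
- tin_1: A plain steel bean tin, rectangular, standing upright on the bar: 64 mm along its x, 90 mm along its y; lower body 74 mm high with straight sides, overall 96 mm high with the lid home. All tins look the same; about 165 g when empty, about 365 g when full of beans (lid included, each give or take 10 %). Loose. Origin: centre of its underside, z up. 4 to 6 of the six tins are there; any others are absent (None).
- lid_1 (a joint): How far the lid of tin_1 has been pressed down, m: 0 = standing 8 mm proud, 0.008 = fully home against the body's shoulder. A tight slip lid as wide and long as the tin, flush with its sides, 22 mm high: slides straight down against about 7 N of friction, stays where it is left, and stops hard when home. Starts 3 to 8 mm proud, with a bright neck showing in the gap.
- lid_1_top (a point): Centre of the flat top of the lid of tin_1: 96 mm above the tin's underside when home, up to 104 mm when proud. Axes as the tin.
- tin_2: A plain steel bean tin, rectangular, standing upright on the bar: 64 mm along its x, 90 mm along its y; lower body 74 mm high with straight sides, overall 96 mm high with the lid home. All tins look the same; about 165 g when empty, about 365 g when full of beans (lid included, each give or take 10 %). Loose. Origin: centre of its underside, z up. 4 to 6 of the six tins are there; any others are absent (None).
- lid_2 (a joint): How far the lid of tin_2 has been pressed down, m: 0 = standing 8 mm proud, 0.008 = fully home against the body's shoulder. A tight slip lid as wide and long as the tin, flush with its sides, 22 mm high: slides straight down against about 7 N of friction, stays where it is left, and stops hard when home. Starts 3 to 8 mm proud, with a bright neck showing in the gap.
- lid_2_top (a point): Centre of the flat top of the lid of tin_2: 96 mm above the tin's underside when home, up to 104 mm when proud. Axes as the tin.
- tin_3: A plain steel bean tin, rectangular, standing upright on the bar: 64 mm along its x, 90 mm along its y; lower body 74 mm high with straight sides, overall 96 mm high with the lid home. All tins look the same; about 165 g when empty, about 365 g when full of beans (lid included, each give or take 10 %). Loose. Origin: centre of its underside, z up. 4 to 6 of the six tins are there; any others are absent (None).
- lid_3 (a joint): How far the lid of tin_3 has been pressed down, m: 0 = standing 8 mm proud, 0.008 = fully home against the body's shoulder. A tight slip lid as wide and long as the tin, flush with its sides, 22 mm high: slides straight down against about 7 N of friction, stays where it is left, and stops hard when home. Starts 3 to 8 mm proud, with a bright neck showing in the gap.
- lid_3_top (a point): Centre of the flat top of the lid of tin_3: 96 mm above the tin's underside when home, up to 104 mm when proud. Axes as the tin.
- tin_4: A plain steel bean tin, rectangular, standing upright on the bar: 64 mm along its x, 90 mm along its y; lower body 74 mm high with straight sides, overall 96 mm high with the lid home. All tins look the same; about 165 g when empty, about 365 g when full of beans (lid included, each give or take 10 %). Loose. Origin: centre of its underside, z up. 4 to 6 of the six tins are there; any others are absent (None).
- lid_4 (a joint): How far the lid of tin_4 has been pressed down, m: 0 = standing 8 mm proud, 0.008 = fully home against the body's shoulder. A tight slip lid as wide and long as the tin, flush with its sides, 22 mm high: slides straight down against about 7 N of friction, stays where it is left, and stops hard when home. Starts 3 to 8 mm proud, with a bright neck showing in the gap.
- lid_4_top (a point): Centre of the flat top of the lid of tin_4: 96 mm above the tin's underside when home, up to 104 mm when proud. Axes as the tin.
- tin_5: A plain steel bean tin, rectangular, standing upright on the bar: 64 mm along its x, 90 mm along its y; lower body 74 mm high with straight sides, overall 96 mm high with the lid home. All tins look the same; about 165 g when empty, about 365 g when full of beans (lid included, each give or take 10 %). Loose. Origin: centre of its underside, z up. 4 to 6 of the six tins are there; any others are absent (None).
- lid_5 (a joint): How far the lid of tin_5 has been pressed down, m: 0 = standing 8 mm proud, 0.008 = fully home against the body's shoulder. A tight slip lid as wide and long as the tin, flush with its sides, 22 mm high: slides straight down against about 7 N of friction, stays where it is left, and stops hard when home. Starts 3 to 8 mm proud, with a bright neck showing in the gap.
- lid_5_top (a point): Centre of the flat top of the lid of tin_5: 96 mm above the tin's underside when home, up to 104 mm when proud. Axes as the tin.
- tin_6: A plain steel bean tin, rectangular, standing upright on the bar: 64 mm along its x, 90 mm along its y; lower body 74 mm high with straight sides, overall 96 mm high with the lid home. All tins look the same; about 165 g when empty, about 365 g when full of beans (lid included, each give or take 10 %). Loose. Origin: centre of its underside, z up. 4 to 6 of the six tins are there; any others are absent (None).
- lid_6 (a joint): How far the lid of tin_6 has been pressed down, m: 0 = standing 8 mm proud, 0.008 = fully home against the body's shoulder. A tight slip lid as wide and long as the tin, flush with its sides, 22 mm high: slides straight down against about 7 N of friction, stays where it is left, and stops hard when home. Starts 3 to 8 mm proud, with a bright neck showing in the gap.
- lid_6_top (a point): Centre of the flat top of the lid of tin_6: 96 mm above the tin's underside when home, up to 104 mm when proud. Axes as the tin.
- crate_in (a point): The stock crate, for full tins: low open crate of dark wooden boards, 250 mm along x, 226 mm along y, sides 52 mm high over the bar and 8 mm thick, fixed to the bar on the robot's left or right. This point: centre of its inner floor, 6 mm above the bar; floor inside 234 x 210 mm; x and y along its sides, z up. Room for four tins in two rows of two.
- basket_in (a point): The refill basket, for empty tins: open steel-wire basket, 250 mm along x, 226 mm along y, sides 52 mm high over the bar and 6 mm thick, fixed to the bar on the other side. This point: centre of its inner floor, 6 mm above the bar; floor inside 238 x 214 mm; x and y along its sides, z up. Room for four tins in two rows of two.
- pitcher: Bystander: steel milk pitcher, 82 mm across, 95 mm high, handle 64 mm out from its axis along its y; beyond the tins. Origin: centre of its underside.
- tamper: Bystander: dark steel coffee tamper standing on its 57 mm foot, 82 mm high; beyond the tins. Origin: centre of its underside.
- cups: Bystander: two nested white espresso cups, 66 mm across and 83 mm high in all, handles 48 mm out from the axis; beyond the tins. Origin: centre of the underside.
There are look-alikes about, which are no part of the job. What is shaped like the tin_1 but purple is not meant. What is shaped like the tin_3 but blue is not meant.

How it is judged:
At the end, for the whole second after the job is handed in: Every tin present has its lid home (within 1.5 mm of its stop) and stands upright (within 0.06 rad), at rest, on the floor (within 4 mm) of the stock crate if it is full or of the refill basket if it is empty, its centre inside the rim (within 110 mm of the middle along x, 100 mm along y) (value of joint each of lid_1, lid_2, lid_3, lid_4, lid_5, lid_6 above 0.0065 m and angle between each of tin_1, tin_2, tin_3, tin_4, tin_5, tin_6's own z axis and vertical below 0.06 rad and linear speed of each of tin_1, tin_2, tin_3, tin_4, tin_5, tin_6 below 0.02 m/s and ((contact force between tin_1 and crate above 2.6 N and x of tin_1 in the frame of crate_in between -0.11 and 0.11 m and y of tin_1 in the frame of crate_in between -0.1 and 0.1 m and z of tin_1 in the frame of crate_in between -0.004 and 0.004 m) or (contact force between tin_1 and basket below 2.6 N and x of tin_1 in the frame of basket_in between -0.11 and 0.11 m and y of tin_1 in the frame of basket_in between -0.1 and 0.1 m and z of tin_1 in the frame of basket_in between -0.004 and 0.004 m)) and ((contact force between tin_2 and crate above 2.6 N and x of tin_2 in the frame of crate_in between -0.11 and 0.11 m and y of tin_2 in the frame of crate_in between -0.1 and 0.1 m and z of tin_2 in the frame of crate_in between -0.004 and 0.004 m) or (contact force between tin_2 and basket below 2.6 N and x of tin_2 in the frame of basket_in between -0.11 and 0.11 m and y of tin_2 in the frame of basket_in between -0.1 and 0.1 m and z of tin_2 in the frame of basket_in between -0.004 and 0.004 m)) and ((contact force between tin_3 and crate above 2.6 N and x of tin_3 in the frame of crate_in between -0.11 and 0.11 m and y of tin_3 in the frame of crate_in between -0.1 and 0.1 m and z of tin_3 in the frame of crate_in between -0.004 and 0.004 m) or (contact force between tin_3 and basket below 2.6 N and x of tin_3 in the frame of basket_in between -0.11 and 0.11 m and y of tin_3 in the frame of basket_in between -0.1 and 0.1 m and z of tin_3 in the frame of basket_in between -0.004 and 0.004 m)) and ((contact force between tin_4 and crate above 2.6 N and x of tin_4 in the frame of crate_in between -0.11 and 0.11 m and y of tin_4 in the frame of crate_in between -0.1 and 0.1 m and z of tin_4 in the frame of crate_in between -0.004 and 0.004 m) or (contact force between tin_4 and basket below 2.6 N and x of tin_4 in the frame of basket_in between -0.11 and 0.11 m and y of tin_4 in the frame of basket_in between -0.1 and 0.1 m and z of tin_4 in the frame of basket_in between -0.004 and 0.004 m)) and ((contact force between tin_5 and crate above 2.6 N and x of tin_5 in the frame of crate_in between -0.11 and 0.11 m and y of tin_5 in the frame of crate_in between -0.1 and 0.1 m and z of tin_5 in the frame of crate_in between -0.004 and 0.004 m) or (contact force between tin_5 and basket below 2.6 N and x of tin_5 in the frame of basket_in between -0.11 and 0.11 m and y of tin_5 in the frame of basket_in between -0.1 and 0.1 m and z of tin_5 in the frame of basket_in between -0.004 and 0.004 m)) and ((contact force between tin_6 and crate above 2.6 N and x of tin_6 in the frame of crate_in between -0.11 and 0.11 m and y of tin_6 in the frame of crate_in between -0.1 and 0.1 m and z of tin_6 in the frame of crate_in between -0.004 and 0.004 m) or (contact force between tin_6 and basket below 2.6 N and x of tin_6 in the frame of basket_in between -0.11 and 0.11 m and y of tin_6 in the frame of basket_in between -0.1 and 0.1 m and z of tin_6 in the frame of basket_in between -0.004 and 0.004 m))); the robot touches nothing.
It fails at once if a tin lifted off while its lid is not yet home ((height (world z) of tin_1 above 0.03 m and value of joint lid_1 below 0.0055 m) or (height (world z) of tin_2 above 0.03 m and value of joint lid_2 below 0.0055 m) or (height (world z) of tin_3 above 0.03 m and value of joint lid_3 below 0.0055 m) or (height (world z) of tin_4 above 0.03 m and value of joint lid_4 below 0.0055 m) or (height (world z) of tin_5 above 0.03 m and value of joint lid_5 below 0.0055 m) or (height (world z) of tin_6 above 0.03 m and value of joint lid_6 below 0.0055 m)).
It fails at once if a tin dropped from a height ((height (world z) of tin_1 above 0.03 m and contact force between tin_1 and the fingers below 0.1 N and linear speed of tin_1 above 0.6 m/s) or (height (world z) of tin_2 above 0.03 m and contact force between tin_2 and the fingers below 0.1 N and linear speed of tin_2 above 0.6 m/s) or (height (world z) of tin_3 above 0.03 m and contact force between tin_3 and the fingers below 0.1 N and linear speed of tin_3 above 0.6 m/s) or (height (world z) of tin_4 above 0.03 m and contact force between tin_4 and the fingers below 0.1 N and linear speed of tin_4 above 0.6 m/s) or (height (world z) of tin_5 above 0.03 m and contact force between tin_5 and the fingers below 0.1 N and linear speed of tin_5 above 0.6 m/s) or (height (world z) of tin_6 above 0.03 m and contact force between tin_6 and the fingers below 0.1 N and linear speed of tin_6 above 0.6 m/s)).
It fails at once if pitcher, tamper or cups pushed aside by more than 20 mm (distance of any of pitcher, tamper, cups from where it was at the start of the episode above 0.02 m).
Of tin_1, tin_2, tin_3, tin_4, tin_5, tin_6 only 4 to 6 are there at a start; the rules pass over those that are not, and their reading is None.
At some moment in a run one of tin_1, tin_2, tin_3, tin_4, tin_5, tin_6 may be knocked a few centimetres aside while the robot is not near it.
It also fails if it takes over 210 s, if anything falls off the work surface, if the arm or the gripper's body presses on something with over 40 N, if the wrist force passes 120 N, or if a joint passes its speed limit or range.

## Working session

There is one attempt and no reset: what is moved stays moved. The work goes in short steps, each a Python script; the robot and the scene stay as the last script left them, time stands still between calls to the robot, and variables do not carry over. Pictures are saved under pics/ and viewed, and the job is handed in when it is done.

```bash
mkdir -p pics
python3 - <<'E'
from plant import manip, claw, inverse_kinematics, monitor, eyes, ticket
import cv2,numpy as np
s=monitor.state();print(s)
for n in ["scene","side","wrist"]:
    c=eyes.read_camera(n);cv2.imwrite(f"pics/a_{n}.png",c["frame"][:,:,::-1]);print(n,c["mtx"].tolist(),np.round(c["world_from_camera"],3).tolist(),[k for k in c])
E
```

```text
{'time': 0.0, 'joints': array([-1.34399721e+00,  2.76584626e-01,  1.50609250e+00, -1.30666279e-05,
        1.36072252e+00, -1.20947243e-01]), 'qd': array([ 0.00024595,  0.00207723,  0.00155376,  0.00134636,  0.00176206,
       -0.00096222]), 'joint_efforts': array([ 3.22296510e-04, -4.04585946e+01, -2.37230283e+01,  7.07253604e-02,
        3.46235256e-02, -1.22071274e-04]), 'ee_pos': array([ 0.19583941, -0.54002177,  0.20462687]), 'orientation': array([ 2.03301986,  0.35897769, -2.03324352]), 'ft_force': array([0.15342291, 0.19317614, 0.37646863]), 'moment': array([ 0.05133248, -0.05573035, -0.02074986]), 'finger_gap': 0.09388973757953889}
scene [[444.0191277444417, 0.0, 250.00295496643633], [0.0, 444.0191277444417, 195.46005764704748], [0.0, 0.0, 1.0]] [[-0.107, -0.619, 0.778, 1.486], [0.994, -0.052, 0.095, 0.245], [-0.018, 0.783, 0.621, 0.848], [0.0, 0.0, 0.0, 1.0]] ['frame', 'mtx', 'world_from_camera']
side [[393.17425093619414, 0.0, 259.0274590637335], [0.0, 393.17425093619414, 188.1520813923968], [0.0, 0.0, 1.0]] [[-0.929, 0.25, -0.274, 0.258], [-0.371, -0.621, 0.69, 0.872], [0.003, 0.743, 0.67, 0.823], [0.0, 0.0, 0.0, 1.0]] ['frame', 'mtx', 'world_from_camera']
wrist [[314.43904469481913, 0.0, 253.3103284262842], [0.0, 314.43904469481913, 186.0476930581682], [0.0, 0.0, 1.0]] [[0.341, 0.91, 0.236, 0.265], [-0.94, 0.331, 0.082, -0.515], [-0.003, -0.25, 0.968, 0.384], [0.0, 0.0, 0.0, 1.0]] ['frame', 'mtx', 'world_from_camera']
```

View pics/a_scene.png

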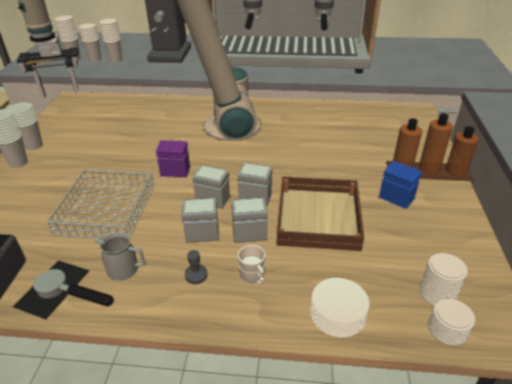

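View pics/a_side.png

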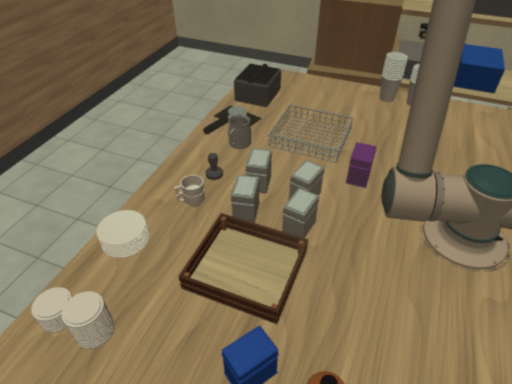

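View pics/a_wrist.png

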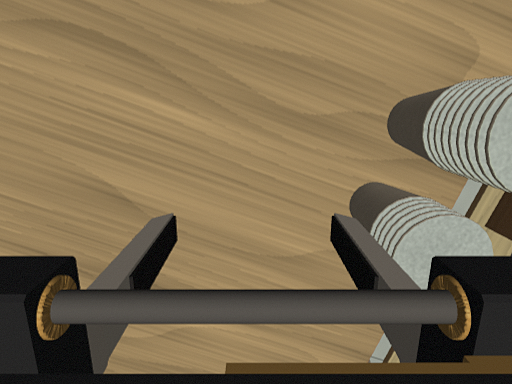

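```bash
cat > h.py <<'E'
from plant import manip, claw, inverse_kinematics, monitor, eyes, ticket
import cv2,numpy as np
from scipy.spatial.transform import Rotation as R
def ray(c,uv,z):
    K=c["mtx"];T=c["world_from_camera"]
    p=np.linalg.inv(K)@np.array([uv[0],uv[1],1.0]); d=T[:3,:3]@np.array([p[0],-p[1],-p[2]]);o=T[:3,3]
    return o+d*(z-o[2])/d[2]
def proj(c,P):
    T=c["world_from_camera"];q=T[:3,:3].T@(np.asarray(P,float)-T[:3,3]);q=np.array([q[0],-q[1],-q[2]])
    p=c["mtx"]@q;return p[:2]/p[2]
def down(yaw):
    # tool x down; tool y (jaw) at angle yaw in world xy
    x=np.array([0,0,-1.]);y=np.array([np.cos(yaw),np.sin(yaw),0]);return R.from_matrix(np.c_[x,y,np.cross(x,y)]).as_rotvec()
def cam(n,f=None):
    c=eyes.read_camera(n)
    if f: cv2.imwrite("pics/"+f,c["frame"][:,:,::-1])
    return c
def ft(n=10):
    a=[]
    for _ in range(n): a.append(monitor.state()["ft_force"]);manip.wait(0.02)
    return np.mean(a,0)
E
python3 - <<'E'
from h import *
s=monitor.state();M=R.from_rotvec(s["orientation"]).as_matrix();print(M.round(2))
c=eyes.read_camera("scene")
for uv in [(211,175),(255,171),(200,206),(249,206)]: print(ray(c,uv,.1).round(3))
for uv in [(280,180),(360,182),(362,240),(276,238)]: print(ray(c,uv,.052).round(3))
for uv in [(88,172),(153,176),(135,235),(55,230)]: print(ray(c,uv,.052).round(3))
im=cv2.imread("pics/a_scene.png");cv2.imwrite("pics/a_crop.png",cv2.resize(im[130:260,140:280],None,fx=5,fy=4.6,interpolation=cv2.INTER_CUBIC)[:600])
w=eyes.read_camera("wrist")["world_from_camera"]
print((M.T@(w[:3,3]-s["ee_pos"])).round(3),(M.T@-w[:3,2]).round(3))
E
```

```text
[[-0.    0.34 -0.94]
 [ 0.   -0.94 -0.34]
 [-1.   -0.   -0.  ]]
[0.464 0.008 0.1  ]
[0.434 0.133 0.1  ]
[0.605 0.004 0.1  ]
[0.594 0.133 0.1  ]
[0.407 0.205 0.052]
[0.398 0.443 0.052]
[0.647 0.427 0.052]
[0.659 0.209 0.052]
[ 0.415 -0.394  0.052]
[ 0.419 -0.184  0.052]
[ 0.68  -0.158  0.052]
[ 0.68  -0.378  0.052]
[-0.179 -0.    -0.073] [ 0.968 -0.001  0.25 ]
```

View pics/a_crop.png

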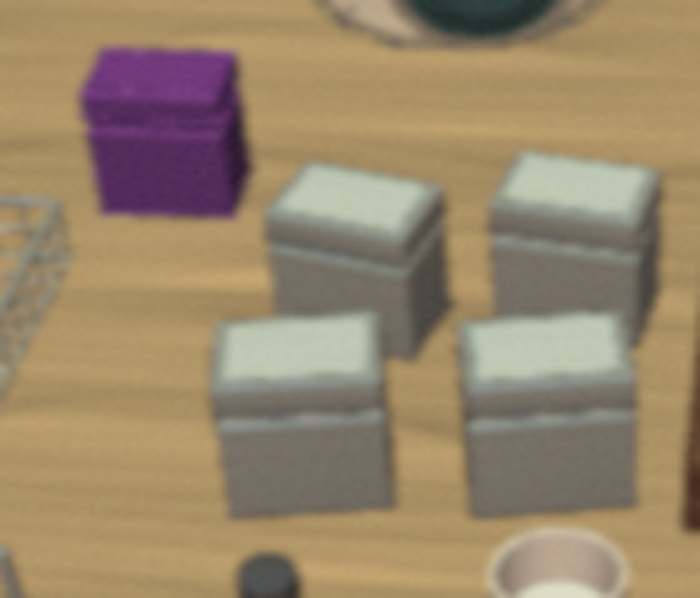

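The bar has four grey tins, at scene pixels (211,187), (255,184), (200,220) and (249,219), all with necks showing. The purple one at (173,158) and the blue one at (400,185) are look-alikes. The crate is at (320,212) and the basket at (104,203). Next, a top view from the wrist camera.

Run:
```python
from h import *
for y in [0,np.pi/2,np.pi,-np.pi/2]:
    print(y,inverse_kinematics([.53,.07,.33],down(y)))
manip.move_pose([.53,.07,.33],down(0))
c=cam("wrist","b_w.png");np.savez("b.npz",**c)
print(monitor.state()["time"],ft())
```

```text
0 [ 1.13199109e-03  1.69610905e-01  1.34611296e+00 -4.44089210e-16
  1.62586879e+00  1.13199109e-03]
1.5707963267948966 [ 1.13199109e-03  1.69610905e-01  1.34611296e+00 -4.44089210e-16
  1.62586879e+00 -1.56966434e+00]
3.141592653589793 None
-1.5707963267948966 [ 1.13199109e-03  1.69610905e-01  1.34611296e+00 -4.44089210e-16
  1.62586879e+00  1.57192832e+00]
2.8083 [ 0.09636029 -0.13961447  0.0989974 ]
```

View pics/b_w.png

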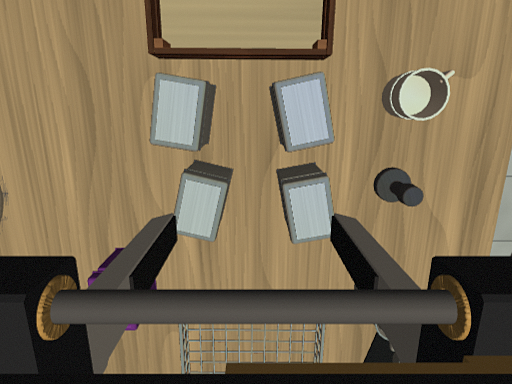

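The wrist view shows four lid tops at (180,112), (303,112), (202,207) and (308,209), with the crate at the top and the basket at the bottom. I'll fit rectangles to the tops.

```bash
cat >> h.py <<'E'
def tops(c,zs=0.101,dbg=None):
    im=c["frame"];hsv=cv2.cvtColor(im,cv2.COLOR_RGB2HSV)
    m=((hsv[...,1]<40)&(hsv[...,2]>165)).astype(np.uint8)
    m=cv2.morphologyEx(m,cv2.MORPH_OPEN,np.ones((5,5)))
    out=[]
    for k in cv2.findContours(m,cv2.RETR_EXTERNAL,cv2.CHAIN_APPROX_NONE)[0]:
        if cv2.contourArea(k)<600: continue
        P=np.array([ray(c,p[0],zs)[:2] for p in k])*1000
        r=cv2.minAreaRect(P.astype(np.float32)); (w,h)=r[1]
        if not(45<min(w,h)<72 and 70<max(w,h)<98): continue
        if cv2.contourArea(P.astype(np.float32))<0.85*w*h: continue
        b=cv2.boxPoints(r);e=[b[1]-b[0],b[2]-b[1]];s=min(e,key=np.linalg.norm)
        yaw=np.arctan2(s[1],s[0]); yaw=(yaw+np.pi/2)%np.pi-np.pi/2
        out.append((r[0][0]/1000,r[0][1]/1000,yaw,min(w,h),max(w,h)))
    return out
E
python3 - <<'E'
from h import *
c=dict(np.load("b.npz"))
for t in tops(c): print(np.round(t,3),proj(c,[t[0],t[1],.1]).round())
s=cam("scene")
im=s["frame"][:,:,::-1].copy()
for uv in [(148,52),(330,54)]: print(ray(c,uv,.052).round(3))
# crate/basket corners from the side view, contours
E
```

```text
[6.0800e-01 1.0000e-03 1.8600e-01 4.7858e+01 7.3728e+01] [310. 211.]
[ 4.5500e-01  6.0000e-03 -2.4400e-01  4.7238e+01  7.3177e+01] [198. 209.]
[ 0.433  0.133 -0.161 47.813 73.402] [176. 113.]
[ 0.596  0.133  0.214 47.878 74.67 ] [305. 113.]
[0.388 0.212 0.052]
[0.634 0.209 0.052]
```

Run:
```python
from h import *
c=dict(np.load("b.npz"));im=c["frame"][:,:,::-1].copy()
for t in tops(c):
    a=np.array([np.cos(t[2]),np.sin(t[2])]);b=np.array([-a[1],a[0]])
    q=[proj(c,[*(np.array(t[:2])+sx*.032*a+sy*.045*b),.101]) for sx,sy in [(1,1),(1,-1),(-1,-1),(-1,1)]]
    cv2.polylines(im,[np.int32(np.round(q))],True,(0,0,255),1)
cv2.imwrite("pics/b_ov.png",cv2.resize(im[50:270,120:360],None,fx=2.7,fy=2.7))
for n,p in [("crate",[.52,.26,.33]),("basket",[.54,-.33,.33])]:
    manip.move_pose(p,down(0));manip.wait(.2);w=cam("wrist",f"c_{n}.png");np.savez(f"c_{n}.npz",**w)
print(monitor.state()["time"])
```

```text
6.425
```

View pics/b_ov.png

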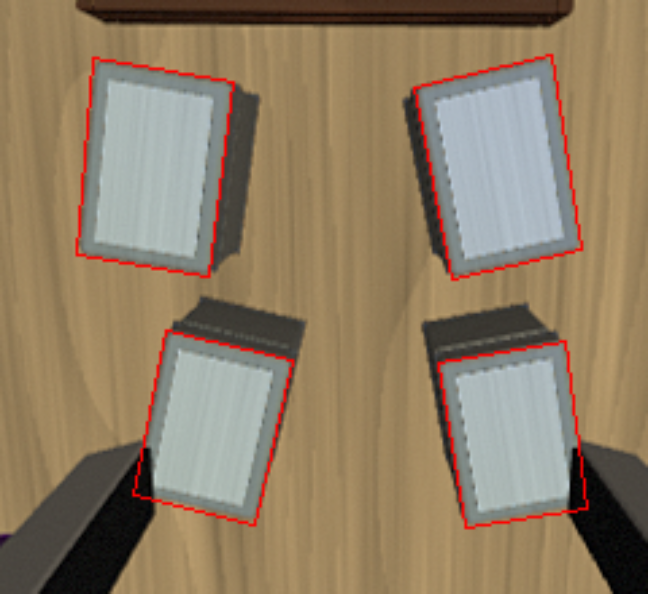

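View pics/c_crate.png

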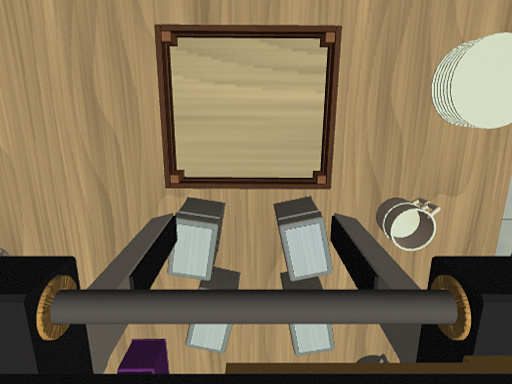

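View pics/c_basket.png

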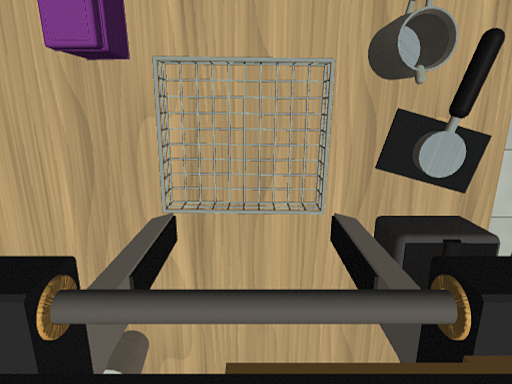

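The rectangle overlays match the lids. The crate rim corners are at (154,26), (342,26), (331,188) and (165,188), and the basket's at (153,57), (335,57), (326,213) and (163,213).

Run:
```python
from h import *
for n,q in [("crate",[(154,25.5),(342,26),(331,188.5),(165,188.5)]),("basket",[(153,57),(335,57),(326,213),(163,213)])]:
    c=dict(np.load(f"c_{n}.npz"));P=np.array([ray(c,p,.052)[:2] for p in q]);print(n,P.round(3).tolist(),P.mean(0).round(4),(P[1]-P[0]).round(3),(P[2]-P[3]).round(3),(P[0]-P[3]).round(3),(P[1]-P[2]).round(3))
```

```text
crate [[0.389, 0.434], [0.639, 0.433], [0.638, 0.21], [0.388, 0.211]] [0.5135 0.322 ] [ 0.249 -0.001] [ 0.25 -0.  ] [0.001 0.224] [0.001 0.223]
basket [[0.404, -0.193], [0.651, -0.192], [0.653, -0.416], [0.402, -0.416]] [ 0.5277 -0.3043] [0.247 0.   ] [0.25 0.  ] [0.002 0.224] [-0.001  0.224]
```

```bash
cat >> h.py <<'E'
def press(x,y,yaw,F=22,zmin=.088):
    manip.move_pose([x,y,.135],down(yaw));manip.wait(.15)
    b=ft(4)[2]; manip.move_l([x,y,.106],max_speed=.05); z=.106; log=[]
    while z>zmin:
        z-=.001; manip.move_l([x,y,z],max_speed=.04)
        s=monitor.state();f=s["ft_force"][2]-b;log.append((round(z*1e3),round(s["ee_pos"][2]*1e3,1),round(f,1)))
        if f>F: break
    print([l for l in log if l[2]>2],"time",round(s["time"],1),flush=True)
    manip.move_l([x,y,.135],max_speed=.1)
    return log
E
python3 - <<'E'
from h import *
claw.set_gripper(0)
T=tops(dict(np.load("b.npz")))
press(*T[0][:3])
E
```

```text
[(102, np.float64(102.6), np.float64(5.5)), (101, np.float64(101.7), np.float64(5.1)), (100, np.float64(100.8), np.float64(5.9)), (99, np.float64(99.8), np.float64(5.4)), (98, np.float64(98.8), np.float64(5.5)), (97, np.float64(97.8), np.float64(6.4)), (96, np.float64(96.8), np.float64(6.4)), (95, np.float64(96.2), np.float64(8.0)), (94, np.float64(96.1), np.float64(12.0)), (93, np.float64(96.1), np.float64(17.0)), (92, np.float64(96.0), np.float64(21.3)), (91, np.float64(95.9), np.float64(25.8))] time 14.0
```

```bash
python3 - <<'E'
from h import *
T=tops(dict(np.load("b.npz")))
for t in T[1:]: press(*t[:3])
claw.set_gripper(.08)
manip.move_pose([.53,.04,.33],down(0));manip.wait(.2)
c=cam("wrist","d_w.png")
for t in tops(c,.096): print(np.round(t,3),proj(c,[t[0],t[1],.096]).round())
cam("scene","d_s.png");print(monitor.state()["time"])
E
python3 -c "
import cv2;im=cv2.imread('pics/d_s.png');cv2.imwrite('pics/d_crop.png',cv2.resize(im[130:260,140:280],None,fx=4.6,fy=4.6,interpolation=cv2.INTER_CUBIC))"
```

```text
[(100, np.float64(100.2), np.float64(2.5)), (99, np.float64(99.4), np.float64(6.0)), (98, np.float64(98.4), np.float64(5.5)), (97, np.float64(97.5), np.float64(5.8)), (96, np.float64(96.5), np.float64(6.2)), (95, np.float64(96.1), np.float64(12.5)), (94, np.float64(96.0), np.float64(17.9)), (93, np.float64(95.9), np.float64(24.4))] time 19.4
[(102, np.float64(102.2), np.float64(4.0)), (101, np.float64(101.4), np.float64(5.9)), (100, np.float64(100.4), np.float64(5.4)), (99, np.float64(99.5), np.float64(5.1)), (98, np.float64(98.5), np.float64(6.2)), (97, np.float64(97.5), np.float64(6.4)), (96, np.float64(96.5), np.float64(6.4)), (95, np.float64(96.1), np.float64(9.9)), (94, np.float64(96.0), np.float64(18.0)), (93, np.float64(96.0), np.float64(24.8))] time 24.8
[(102, np.float64(102.6), np.float64(4.6)), (101, np.float64(101.7), np.float64(5.1)), (100, np.float64(100.8), np.float64(5.4)), (99, np.float64(99.8), np.float64(6.0)), (98, np.float64(98.8), np.float64(6.0)), (97, np.float64(97.8), np.float64(6.1)), (96, np.float64(96.8), np.float64(6.5)), (95, np.float64(96.2), np.float64(7.9)), (94, np.float64(96.1), np.float64(12.6)), (93, np.float64(96.1), np.float64(17.2)), (92, np.float64(96.0), np.float64(20.1)), (91, np.float64(96.0), np.float64(25.7))] time 30.8
[6.0800e-01 2.0000e-03 1.9100e-01 4.7734e+01 7.3710e+01] [311. 191.]
[ 4.5400e-01  5.0000e-03 -2.3800e-01  4.7762e+01  7.4268e+01] [198. 188.]
[ 0.433  0.133 -0.165 47.77  74.177] [177.  89.]
[ 0.595  0.133  0.215 47.641 74.394] [306.  89.]
33.8167
```

View pics/d_crop.png

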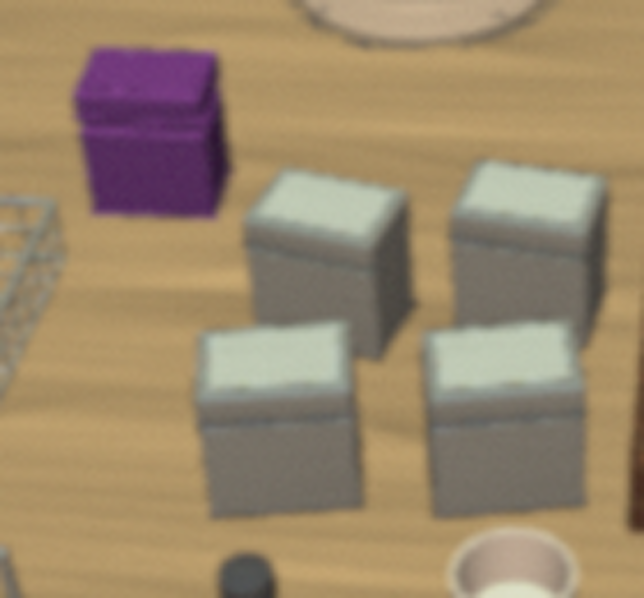

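View pics/d_w.png

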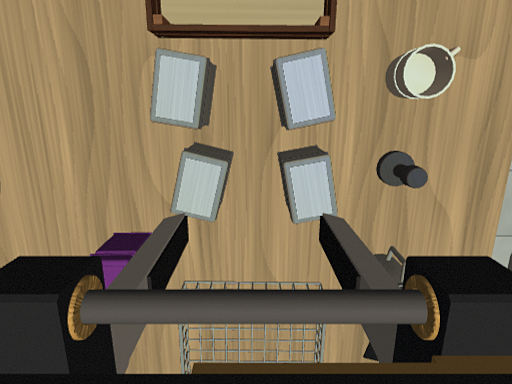

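All four lids stop hard at 96 mm and no bright neck shows in the crop. Next: grasp, heft and place the first tin.

```bash
cat >> h.py <<'E'
CR=np.array([.5135,.322]);BK=np.array([.5277,-.3043])
SL=[(-.058,-.05),(.058,-.05),(-.058,.05),(.058,.05)]
def survey(f=None):
    manip.move_pose([.53,.04,.33],down(0));manip.wait(.2);c=cam("wrist",f)
    T=[t for t in tops(c,.096) if -.15<t[1]<.19];print("seen",[np.round(t[:3],3).tolist() for t in T]);return T
def pickplace(t,used):
    x,y,yaw=t[:3]; zg=.030
    claw.set_gripper(.084)
    manip.move_pose([x,y,.16],down(yaw));manip.wait(.2);b=ft(10)
    manip.move_l([x,y,zg],max_speed=.12); claw.set_gripper(0.0)
    g=monitor.state()["finger_gap"]
    manip.move_l([x,y,zg+.03],max_speed=.06);manip.move_l([x,y,.16],max_speed=.12);manip.wait(.3);w=-(ft(15)-b)[2]
    full=w>2.6; k="crate" if full else "basket"
    print("gap",round(g,4),"weight",round(w,2),k,"time",monitor.state()["time"],flush=True)
    if g<.055 or w<1 or abs(w-2.6)<.4: print("ODD, stop");return None
    s=SL[used[k]]; used[k]+=1; p=(CR if full else BK)+s
    manip.move_l([x,y,.20]); manip.move_pose([*p,.20],down(0));manip.wait(.2);b=ft(6)[2]
    manip.move_l([*p,zg+.012],max_speed=.1); z=zg+.012
    while z>zg+.001:
        z-=.001;manip.move_l([*p,z],max_speed=.04)
        f=monitor.state()["ft_force"][2]-b
        if f>2: break
    print("set",k,s,"z",round(z,4),"f",round(f,2))
    claw.set_gripper(.082);manip.wait(.1);manip.move_l([*p,.2],max_speed=.15)
    return k
E
python3 - <<'E'
from h import *
u={"crate":0,"basket":0}
T=survey(); t=max(T,key=lambda t:t[1])
print(pickplace(t,u)); T=survey("e_w.png");cam("scene","e_s.png");print(u,monitor.state()["time"])
E
```

```text
seen [[0.608, 0.002, 0.186], [0.455, 0.005, -0.243], [0.595, 0.133, 0.213], [0.433, 0.133, -0.165]]
gap 0.0638 weight 3.2 crate time 39.6917
set crate (-0.058, -0.05) z 0.036 f 4.49
crate
seen [[0.608, 0.002, 0.188], [0.455, 0.005, -0.237], [0.433, 0.133, -0.166]]
{'crate': 1, 'basket': 0} 47.6583
```

View pics/e_s.png

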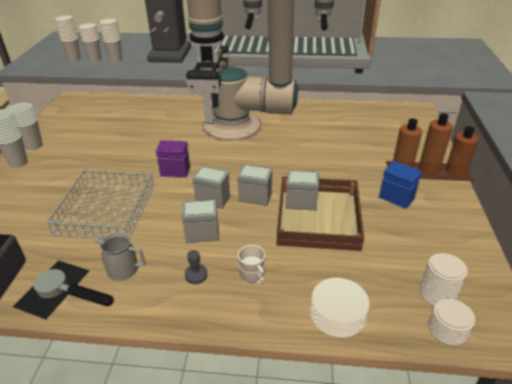

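The first tin (3.2 N, full) stands upright in the crate at (303,190). I'll carry on, surveying again before each pick.

Run:
```python
from h import *
u={"crate":1,"basket":0}
for i in range(3):
    T=survey(f"f{i}.png")
    if not T: break
    t=max(T,key=lambda t:t[1])
    if pickplace(t,u) is None: break
T=survey("g_w.png");cam("scene","g_s.png");cam("side","g_side.png");print(u,monitor.state()["time"])
```

```text
seen [[0.608, 0.002, 0.189], [0.454, 0.005, -0.236], [0.433, 0.133, -0.165]]
gap 0.064 weight 1.51 basket time 53.525
set basket (-0.058, -0.05) z 0.036 f 2.35
seen [[0.608, 0.002, 0.188], [0.455, 0.005, -0.243]]
gap 0.0641 weight 1.41 basket time 68.1667
set basket (0.058, -0.05) z 0.036 f 2.7
seen [[0.608, 0.002, 0.189]]
gap 0.0637 weight 1.53 basket time 82.4583
set basket (-0.058, 0.05) z 0.036 f 5.28
seen []
{'crate': 1, 'basket': 3} 90.9583
```

View pics/g_s.png

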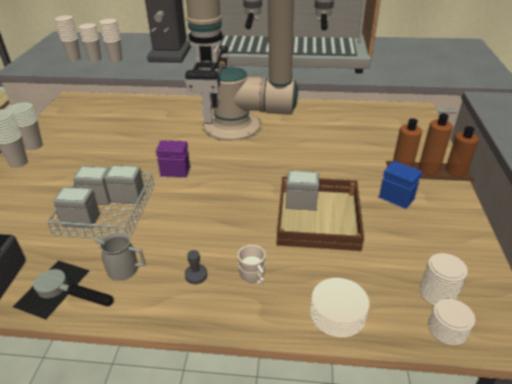

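View pics/g_side.png

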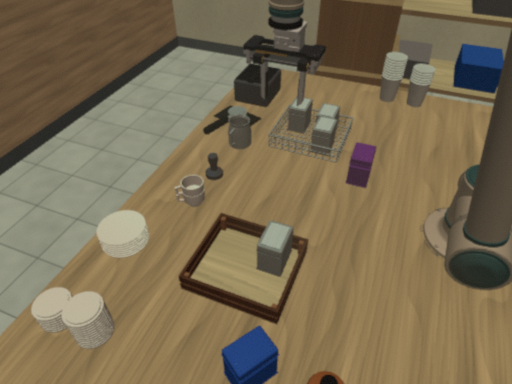

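Three tins are in the basket at scene (92,190), one is in the crate at (303,190), and no grey tin is left on the bar. Last, top checks over both containers.

```bash
python3 - <<'E'
from h import *
for n,p,o in [("crate",[.52,.26,.33],CR),("basket",[.54,-.33,.33],BK)]:
    manip.move_pose(p,down(0));manip.wait(.3);w=cam("wrist",f"h_{n}.png")
    for t in tops(w,.102): print(n,(np.array(t[:2])-o).round(4),round(t[2],3),np.round(t[3:],1))
E
python3 -c "
import cv2,numpy as np
a=[cv2.imread(f'pics/h_{n}.png')[:250,100:400] for n in('crate','basket')];cv2.imwrite('pics/h.png',np.hstack(a))"
```

```text
crate [-0.0572 -0.0496] -0.001 [47.8 73.2]
basket [ 0.0589 -0.0503] 0.004 [47.8 74. ]
basket [-0.0456 -0.04  ] -0.019 [47.5 74.7]
basket [-0.0573  0.0504] 0.002 [48.  73.8]
```

View pics/h.png

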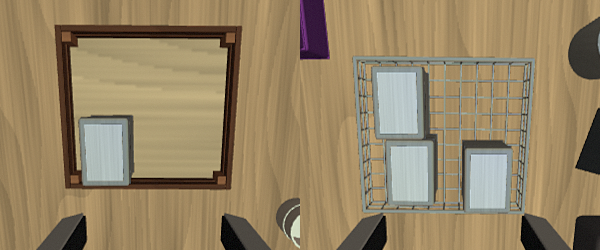

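The tin in the near-left basket slot has shifted by about 12 mm and may touch its neighbour. I'll check that both sit flat by feeling their top heights at both ends.

Run:
```python
from h import *
claw.set_gripper(0)
for tx,ty in [(-.0456,-.04),(-.0573,.0504)]:
  for dx,dy in [(0,-.028),(0,.028),(-.015,0),(.015,0)]:
    x,y=BK+[tx+dx,ty+dy]
    manip.move_pose([x,y,.125],down(0));manip.wait(.15);b=ft(4)[2]
    manip.move_l([x,y,.1045],max_speed=.06);z=.1045
    while z>.098:
        z-=.0005;manip.move_l([x,y,z],max_speed=.03);s=monitor.state();f=s["ft_force"][2]-b
        if f>2.5: break
    print((tx,ty),(dx,dy),"cmd",round(z,4),"act",s["ee_pos"][2].round(4),round(f,1))
    manip.move_l([x,y,.125],max_speed=.1)
claw.set_gripper(.08)
manip.move_pose([.54,-.33,.33],down(0));manip.wait(.3);w=cam("wrist","i.png")
for t in tops(w,.102): print((np.array(t[:2])-BK).round(4),round(t[2],3))
print(monitor.state()["time"])
```

```text
(-0.0456, -0.04) (0, -0.028) cmd 0.1015 act 0.1021 5.4
(-0.0456, -0.04) (0, 0.028) cmd 0.1015 act 0.1022 6.1
(-0.0456, -0.04) (-0.015, 0) cmd 0.102 act 0.1023 3.0
(-0.0456, -0.04) (0.015, 0) cmd 0.102 act 0.1023 2.7
(-0.0573, 0.0504) (0, -0.028) cmd 0.1015 act 0.1022 4.7
(-0.0573, 0.0504) (0, 0.028) cmd 0.1015 act 0.1022 5.8
(-0.0573, 0.0504) (-0.015, 0) cmd 0.102 act 0.1023 3.3
(-0.0573, 0.0504) (0.015, 0) cmd 0.1015 act 0.1022 4.7
[ 0.0589 -0.0497] 0.005
[-0.0454 -0.0397] 0.001
[-0.0574  0.0508] -0.0
121.3667
```

Run:
```python
from h import *
manip.move_pose([.45,0,.35],down(0));manip.wait(.3)
c=cam("scene","j.png");a=cv2.imread("pics/a_scene.png");d=cv2.absdiff(a,c["frame"][:,:,::-1].copy())
print("bystander diff",[d[y0:y1,x0:x1].mean().round(1) for x0,x1,y0,y1 in [(100,145,237,280),(183,210,248,285),(235,268,244,285)]])
ticket.hand_in();print(monitor.state()["time"])
```

```text
bystander diff [np.float64(1.3), np.float64(1.3), np.float64(1.3)]
the job is handed in; nothing more can be done
the job is handed in; nothing more can be done
```

I handed the job in after roughly 123 s of robot time. All four tins present were pressed shut, hefted and set down in the right container. No verdict is reported, so the result rests on my own checks.

- **Lids:** I pressed each one until it stopped hard at 96 mm before lifting anything. No bright neck showed afterwards.
- **Sorting:** One tin weighed 3.2 N, so it is full and went in the stock crate. The other three weighed 1.4 to 1.5 N, so they are empty and went in the refill basket.
- **Positions:** The last top views showed every tin upright and well inside its rim.
- **One disagreement:** One tin in the basket sat about 12 mm in x and 10 mm in y from where I set it. It had been knocked aside or nudged by its neighbour. I touched the tops of both tins at four points each and all read 102 mm, which means flat on the floor with the lid home, so I left them.
- **Bystanders:** The pitcher, tamper and cups look unmoved when the first and last scene pictures are compared. I left the purple and blue look-alikes alone.

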